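# Peel the top specimen tray off a clinging stack and present it

### The arm

A 6-joint arm with a two-finger parallel gripper is mounted at the origin on a cart in front of the work surface, level with it; the furniture and walls round the work are solid. World frame = base frame: x ahead of the robot, y to its left, z up, the work surface at z = 0. Lengths are in m, angles in rad, forces in N, time in s.
With the tool pointing down it reaches from about 0.325 to 0.85 m from the base axis. Payload 4.4 kg.
Tool frame: the origin (TCP) lies at the very end of the fingers, on their centre line; the grasp point (between the pads) lies 19 mm behind it; z points along the fingers, y is the line along which they close (so a half turn about z gives the same grasp; the last joint's range is limited). The gripper opens to 94 mm and grips with 3 to 60 N. Pads are 16 mm wide; open, the fingers measure 119 mm over their backs; the gripper's body (75 mm by 177 mm) begins 78 mm behind the grasp point.
Start: joints at [-1.262, 0.207, 1.542, -0, 1.393, -0.15], TCP at [0.255, -0.515, 0.205] pointing down, gripper open.
Joint ranges: [-2.73, 2.73], [-0.86, 2.22], [0.23, 2.46], [-1.11, 4.25], [0.08, 2.63], [-2.82, 2.82]. Speed limits (rad/s): [2.79, 2.79, 3.14, 3.14, 3.14, 3.14].

### API

Orientations are given as [roll, pitch, yaw] about the fixed x, y, z axes, in that order (R = Rz(yaw) Ry(pitch) Rx(roll)).
In Python, from station import get_state, read_camera, hand_in gives the robot as it stands. The module is installed in compiled form; this text tells all that it offers.
- The arm moves only by the shell command python3 -m handwheel 'ROWS' [OPENING]. ROWS is JSON, a list of rows, each a list of 2 entries, a list of its own where there are three numbers: the shift along the tool's x, y, z in cm, then the turn about the tool's z in rad. In form: [[[tx, ty, tz], yaw], ...]. A call has 1 to 12 rows; each row is the pose to reach, as a shift and turn from the pose commanded when the call began, along the tool's axes at that moment; what a row does not reach only later rows make up. A row lasts 1/8 s, in which the tool goes at most 62.5 mm and 10.7 degrees, less where a joint would pass 70% of its speed; a pose out of reach is approached as far as the arm can. A call with a gripper value outside its range is refused whole. OPENING is the opening, from 0 (shut) to 1 (fully open), set as the call begins (- or left out, the last holds). The fingers move at their own pace and stop on an object; the grip force is fixed at half the most. Time passes only in rows, so rows that repeat a pose let the fingers close. It gives the time, the measured TCP pose, the force, the opening and the grip force at its end, in the units of the state.
- get_state(): the state, without advancing time (a new reading comes with each control period).
- read_camera(name): name is "scene" or "side" or "wrist"; returns a dict with "image" (480x640x3 uint8, red, green, blue), "fx", "fy", "cx", "cy" (pixels), "rvec" (rotation vector, rad) and "tvec" (3), from world to camera coordinates, as OpenCV has them; the wrist camera has in their place "mount" (4x4, takes a point from camera to tool coordinates, whose origin is the TCP and whose axes are the flange's). Camera axes: x right, y down, z forward; pixel columns grow to the right and rows downward; lengths in m; the calibration is good to about 2 mm. A picture is of the moment at which its call begins: read the wrist's pose just before it. There is no depth.
- hand_in(): hands the job in; it is judged then, once.
The state is a dict: "time_s": time; "joints": joint angles; "joint_velocities": joint speeds; "joint_efforts": joint torques, N m; "tcp_pos": TCP position; "orientation": TCP orientation; "contact_force": force on the tool from outside, world axes, zero at the start; "ft_torque": the same for the moment, N m; "grip_width": finger opening in m; "gripper_force": force on a finger pad.
Only numpy, scipy, OpenCV 4.12 (cv2) and the standard library are available. Lean on these libraries where they do the work, as an engineer would, in place of code of your own. Each camera call takes 0.05 s, during which the arm holds its last target. There are 200 camera calls.

### The job

Peel the top metal tray, with the steel disc lying in it, off the stack of nested trays: take it by the upright lug at its corner and raise that corner first, while the opposite corner still sits in the stack, so that the spring clips let go one after the other and the trays below stay standing where they are. Then carry it, disc inside, and finish while still holding it level and still over the middle of the notebook, about 20 cm above the worktop; do not put it down or let go. Leave the other things on the bench alone.

Things in the scene. Friction and masses are not known exactly. Their poses are not given: they have to be found in the camera images.
- stack: Lower trays, one loose piece, 0.8 kg, base and rim 120 (x) x 90 (y) mm, 40 mm high, open well 15 mm deep; origin under its centre, z up. Four spring clips at x +-32, y +-48 mm, 10 mm above the rim, hook 1.5 mm over the top tray's rim. Each lets go at roughly 2 N upward, after about 4 mm of rise. Turning the top tray up about its far corner by 0.18 rad frees most of them.
- tray: Top tray, loose, bare metal, 0.12 kg: tub 98 (x) x 68 (y) x 13 mm below a rim 120 x 90 x 3 mm; origin under the tub's centre, z up, axes parallel to the stack's. Seated: origin 27 mm, rim top 43 mm above the worktop. Well inside 93 x 63 x 13 mm, floor 2.5 mm thick. A lug stands at its corner (-60, -45) mm, which points to world -x at the start (within 0.6 rad).
- tray_lug (a point): Grip point of the tray's lug: an upright plate 6 mm thick in the vertical plane through tray centre and corner, reaching from 68 to 102 mm from the centre and from 13 to 40 mm above the tray's origin. The point is 89 mm horizontally from the tray's origin and 30 mm above it (57 mm above the worktop when seated). Beside and below the lug's outer part is free space down to the worktop.
- tray_far_corner (a point): The corner of the tray's rim diagonally across from the lug, top face: (60, 45, 16) mm in the tray's frame, 75 mm from the centre horizontally.
- disc: A plain steel disc (metal section), 34 mm across and 14 mm thick, about 0.03 kg, lying loose in the top tray; origin at the centre of its underside.
- notebook: A closed notebook lying flat, 210 x 152 mm, 13 mm thick, fixed, on the left side of the bench (partly on a thin dark mat, underside 3 mm above the worktop); origin under its centre.
- filter_ring: A bystander: flat dark ring-mounted filter, 69 mm across, 8 mm thick, loose, between the task's things; origin under its centre.
- petri_dish: A bystander: clear shallow dish, 50 mm across, 14 mm high, loose, behind the ring-mounted filter; origin under its centre.
- hardness_block: A bystander: round metal block, 48 mm across, 16 mm high, loose, at the right; origin under its centre.
Things that resemble listed ones, but are neither listed nor needed, are in the scene too. Leave any orange look-alike of the tray alone.

How it is judged:
On the way, in this order (a step that is already met when the one before it is completed fails the run):
1. the lug's corner is raised while the opposite corner still sits in the stack (z of tray_lug in the frame of stack above 0.075 m and z of tray_far_corner in the frame of stack between 0.037 and 0.05 m), for 0.1 s.
2. the tray is clear of the stack (z of tray in the frame of stack above 0.06 m and contact force between tray and stack below 0.05 N), for 0.1 s.
At the end, for the whole second after the job is handed in: The gripper still holds the tray, at rest, its underside 13 to 27 cm above the worktop, level within 0.2 rad, its centre within 50 mm of the notebook's centre horizontally, the disc inside; the rest of the stack stands upright within 25 mm of where it was (horizontal distance between tray and notebook below 0.05 m and height (world z) of tray between 0.13 and 0.27 m and angle between tray's own z axis and vertical below 0.2 rad and linear speed of tray below 0.03 m/s and contact force between the fingers and tray above 1 N and contact force between tray and stack below 0.05 N and x of disc in the frame of tray between -0.04 and 0.04 m and y of disc in the frame of tray between -0.025 and 0.025 m and z of disc in the frame of tray between -0.005 and 0.012 m and distance of stack from where it was at the start of the episode below 0.025 m and angle between stack's own z axis and vertical below 0.05 rad); the arm keeps its last pose, push and grip.
It fails at once if the lower trays are lifted, tipped or dragged along (distance of stack from where it was at the start of the episode above 0.03 m or height (world z) of stack above 0.012 m or angle between stack's own z axis and vertical above 0.14 rad).
It fails at once if a bystander is shifted (distance of any of filter_ring, petri_dish, hardness_block from where it was at the start of the episode above 0.03 m).
It also fails if it takes over 48 s, if anything falls off the work surface, if the arm or the gripper's body presses on something with over 40 N, if the wrist force passes 120 N, or if a joint passes its speed limit or range.

## Working session

There is one attempt and no reset: what is moved stays moved. The work goes in short steps, Python scripts to look and compute and a shell command to move; the robot and the scene stay as the last step left them, time stands still between calls to the robot, and variables do not carry over. Pictures are saved under pics/ and viewed, at most 10 in all, crops included, and the job is handed in when it is done.

```bash
mkdir -p pics
python3 - <<'E'
from station import *
import cv2,json,numpy as np
s=get_state();print(s)
for n in("scene","side"):
    c=read_camera(n);cv2.imwrite(f"pics/{n}0.png",c["image"][:,:,::-1])
    d={k:np.array(v).tolist() for k,v in c.items() if k!="image"};json.dump(d,open(n+".json","w"));print(n,d)
E
```

```text
{'time_s': 0.0, 'joints': array([-1.26148014e+00,  2.07423930e-01,  1.54291739e+00, -4.70961894e-06,
        1.39346608e+00, -1.50493366e-01]), 'joint_velocities': array([ 0.00101134, -0.00186458, -0.00055532,  0.00021182,  0.0001076 ,
       -0.00012272]), 'joint_efforts': array([-7.84277054e-04, -3.70885992e+01, -2.81414795e+01,  6.98165107e-02,
        3.63401428e-02, -1.82804656e-04]), 'tcp_pos': array([ 0.25492267, -0.51452806,  0.2043059 ]), 'orientation': array([-3.13940224e+00, -3.27466339e-04,  4.59810034e-01]), 'contact_force': array([-0.25586776, -0.04439391, -0.37724066]), 'ft_torque': array([-0.00917201, -0.03581252, -0.00941699]), 'gripper_force': 0.0, 'grip_width': 0.09373899303607157}
scene {'fx': 534.6903314235872, 'fy': 534.6903314235872, 'cx': 319.86555829795725, 'cy': 244.4456963698815, 'rvec': [0.899824936878919, -2.6104260418935596, 0.9269244682592601], 'tvec': [0.3158094772582918, 0.3944729822683234, 1.2410785442087022]}
side {'fx': 595.0962987149497, 'fy': 595.0962987149497, 'cx': 319.45452625053514, 'cy': 245.35638638086147, 'rvec': [1.7974517961999605, -0.9972407373164435, 0.6048717309525671], 'tvec': [-0.44596567470266146, 0.2382013686117775, 1.4287538970969793]}
```

View pics/scene0.png

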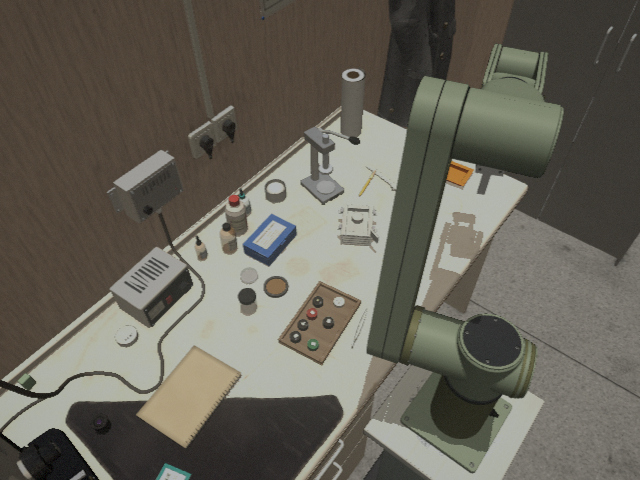

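View pics/side0.png

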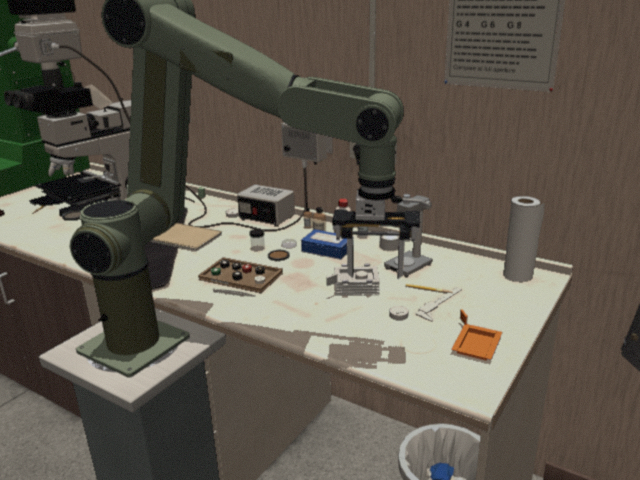

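The scene view shows the metal tray stack near (357,225) with its lug near (376,243), and the notebook near (190,395). The side view shows the stack near (356,278). The orange look-alike is at the far right. Next I'll zoom in on the stack.

Run:
```python
import cv2,numpy as np
a=cv2.imread("pics/scene0.png")[192:262,325:395];b=cv2.imread("pics/side0.png")[245:315,320:390]
f=lambda i:cv2.resize(i,(400,400),interpolation=cv2.INTER_CUBIC)
m=np.hstack([f(a),f(b)]);cv2.imwrite("pics/zoom.png",m)
```

```text
(no output)
```

View pics/zoom.png

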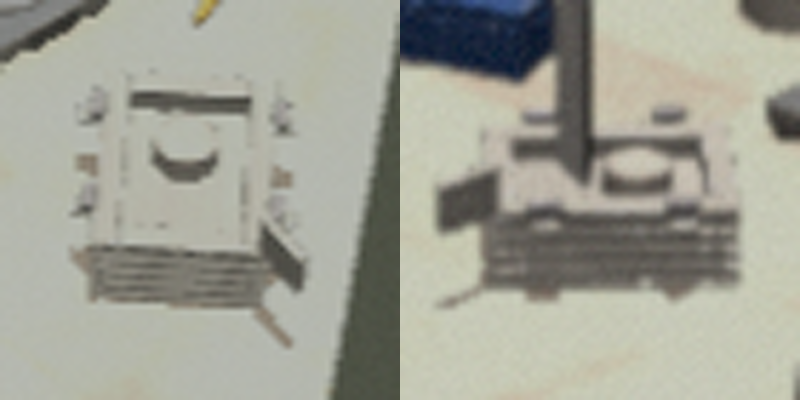

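```bash
cat > h.py <<'E'
import numpy as np,cv2,json
C={n:json.load(open(n+".json")) for n in("scene","side")}
def KRt(n):
    c=C[n];return np.array([[c["fx"],0,c["cx"]],[0,c["fy"],c["cy"]],[0,0,1]]),cv2.Rodrigues(np.array(c["rvec"]))[0],np.array(c["tvec"])
def proj(n,X):
    K,R,t=KRt(n);p=(np.atleast_2d(X)@R.T+t)@K.T;return p[:,:2]/p[:,2:]
def ray(n,uv,z):
    K,R,t=KRt(n);d=R.T@np.linalg.inv(K)@[*uv,1];o=-R.T@t;return o+d*(z-o[2])/d[2]
def tri(a,b):
    P=[np.c_[K@R,K@t] for K,R,t in map(KRt,("scene","side"))]
    X=cv2.triangulatePoints(*P,np.array(a,float).reshape(2,1),np.array(b,float).reshape(2,1))[:,0];return X[:3]/X[3]
E
python3 - <<'E'
from h import *
np.set_printoptions(precision=4,suppress=True)
S=lambda p:np.array([325+p[0]/5.714,192+p[1]/5.714]); D=lambda p:np.array([320+(p[0]-400)/5.714,245+p[1]/5.714])
for n in C:
    K,R,t=KRt(n);print(n,"cam at",-R.T@t)
rs=dict(lug=(258,255),FR=(262,80),FL=(118,75),NL=(88,247)); rd=dict(BL=(482,135),BR=(735,133),FR=(740,212),FL=(485,210))
for k,p in rs.items(): print("scene",k,ray("scene",S(p),.043))
for k,p in rd.items(): print("side",k,ray("side",D(p),.043))
print("lug outer top",tri(S((305,262)),D((437,188))),"inner top",tri(S((262,222)),D((497,168))))
for p in[(200,348),(241,376),(184,444),(139,410)]:print("nb",ray("scene",p,.016))
E
```

```text
scene cam at [-0.0582  0.5658  1.2133]
side cam at [-0.7515 -1.0433  0.8023]
scene lug [ 0.4471 -0.2902  0.043 ]
scene FR [ 0.5142 -0.3903  0.043 ]
scene FL [ 0.5761 -0.3469  0.043 ]
scene NL [ 0.5175 -0.2423  0.043 ]
side BL [ 0.5108 -0.2519  0.043 ]
side BR [ 0.5745 -0.3582  0.043 ]
side FR [ 0.5035 -0.3981  0.043 ]
side FL [ 0.4453 -0.2939  0.043 ]
lug outer top [ 0.4174 -0.285   0.0649] inner top [ 0.4509 -0.2963  0.0624]
nb [0.5866 0.2504 0.016 ]
nb [0.4534 0.242  0.016 ]
nb [0.4409 0.4383 0.016 ]
nb [0.5813 0.4492 0.016 ]
```

Triangulation puts the lug top at 62–65 mm, against 67 mm expected. Its outer end is about 100 mm from the centre at roughly (0.511,-0.32), along 159°. I'll move to hover over the lug and refine with the wrist camera.

```bash
python3 -m handwheel '[[[5,-2.5,0.6],0.16],[[10,-5,1.2],0.32],[[15,-7.5,2],0.48],[[20,-10,3],0.64],[[25.5,-12.4,4],0.826],[[25.5,-12.4,4],0.826],[[25.5,-12.4,4],0.826]]' 1
python3 - <<'E'
from station import *
import cv2,json,numpy as np
s=get_state();c=read_camera("wrist");cv2.imwrite("pics/w1.png",c["image"][:,:,::-1])
d={k:np.array(v).tolist() for k,v in c.items() if k!="image"};d["p"]=s["tcp_pos"].tolist();d["o"]=s["orientation"].tolist();json.dump(d,open("w1.json","w"));print(d,s["time_s"])
E
```

```text
time_s: 0.98
tcp_pos: [0.4284, -0.291, 0.1652]
orientation: [3.141, 0.001, -0.364]
contact_force: [0.2, -0.2, -0.7]
grip_width: 0.0941
gripper_force: 0.0
{'fx': 361.6456552789902, 'fy': 361.6456552789902, 'cx': 314.5397408678211, 'cy': 244.0530458531836, 'mount': [[3.376322136427267e-05, -0.9632612783423757, -0.2685660226206105, 0.07887945354447512], [0.9999996444955289, -0.00019375406066735656, 0.0008206510688626873, -0.0001094431126033718], [-0.0008425371551057263, -0.26856595485201273, 0.9632609293569244, -0.17857253710946666], [0.0, 0.0, 0.0, 1.0]], 'p': [0.42843105626269085, -0.2909713174475144, 0.16517662106320566], 'o': [3.1411428435890745, 0.0007820594560594696, -0.36385976718491575]} 0.975
```

View pics/w1.png

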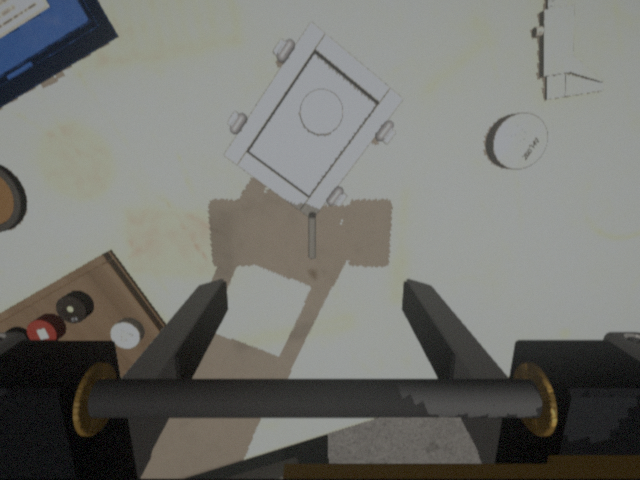

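The wrist view shows the lug running vertically from (312,212) to (312,258), so the yaw matches. The rim corners are at (317,22), (403,98), (310,211) and (226,155), and the disc is at (321,112).

```bash
cat >> h.py <<'E'
from scipy.spatial.transform import Rotation as Ro
def wray(f,uv):
    d=json.load(open(f));M=np.array(d["mount"]);R=Ro.from_euler("xyz",d["o"]).as_matrix()
    o=R@M[:3,3]+d["p"];v=R@M[:3,:3]@np.array([(uv[0]-d["cx"])/d["fx"],(uv[1]-d["cy"])/d["fy"],1]);return o,v/np.linalg.norm(v)
def wz(f,uv,z):
    o,v=wray(f,uv);return o+v*(z-o[2])/v[2]
def sray(n,uv):
    K,R,t=KRt(n);d=R.T@np.linalg.inv(K)@[*uv,1];return -R.T@t,d/np.linalg.norm(d)
def meet(rs):
    A=sum(np.eye(3)-np.outer(v,v) for o,v in rs);b=sum((np.eye(3)-np.outer(v,v))@o for o,v in rs);return np.linalg.solve(A,b)
E
python3 - <<'E'
from h import *
np.set_printoptions(precision=4,suppress=True)
S=lambda p:np.array([325+p[0]/5.714,192+p[1]/5.714]); D=lambda p:np.array([320+(p[0]-400)/5.714,245+p[1]/5.714])
f="w1.json"
c=np.array([wz(f,p,.043) for p in[(317,22),(403,98),(310,211),(226,155)]]);print(c,"ctr",c.mean(0))
a,b=wz(f,(312,212),.067),wz(f,(312,258),.067);print("lug in/out",a,b,np.linalg.norm(a-b),np.degrees(np.arctan2(*(b-a)[1::-1])), np.linalg.norm((b-c.mean(0))[:2]))
print("3-ray lug out",meet([wray(f,(312,258)),sray("scene",S((305,262))),sray("side",D((437,188)))]))
for p,q,r in[((317,22),(118,75),(735,133)),((310,211),(258,255),(485,210))]:print("rim",meet([wray(f,p),sray("scene",S(q)),sray("side",D(r))]))
R=Ro.from_euler("xyz",json.load(open(f))["o"]).as_matrix()
u=(b-a)/np.linalg.norm(b-a);g=b-u*.013;g[2]=.057-.019;print("target",g,"tool shift cm",100*R.T@(g-json.load(open(f))["p"]))
E
```

```text
[[ 0.5817 -0.3515  0.043 ]
 [ 0.5091 -0.3954  0.043 ]
 [ 0.452  -0.2961  0.043 ]
 [ 0.5189 -0.2491  0.043 ]] ctr [ 0.5154 -0.323   0.043 ]
lug in/out [ 0.4547 -0.2991  0.067 ] [ 0.4198 -0.2857  0.067 ] 0.03743159037623341 159.04599758283712 0.10270464309931514
3-ray lug out [ 0.4181 -0.2851  0.0642]
rim [ 0.5822 -0.3528  0.0369]
rim [ 0.4498 -0.2935  0.0395]
target [ 0.4319 -0.2903  0.038 ] tool shift cm [ 0.3113 -0.1902 12.7173]
```

The views agree: the lug is 37 mm long, its outer end is 103 mm from the centre, and its direction is 159°. I'll descend and grip.

```bash
python3 -m handwheel '[[[0.3,-0.2,4],0],[[0.3,-0.2,8],0],[[0.3,-0.2,11],0],[[0.3,-0.2,12.7],0],[[0.3,-0.2,12.7],0],[[0.3,-0.2,12.7],0]]' 1
python3 -m handwheel '[[[0,0,0],0],[[0,0,0],0],[[0,0,0],0],[[0,0,0],0],[[0,0,0],0],[[0,0,0],0],[[0,0,0],0],[[0,0,0],0]]' 0
```

```text
time_s: 1.78
tcp_pos: [0.4329, -0.2916, 0.0398]
orientation: [3.14, -0.003, -0.367]
contact_force: [0.0, 0.6, -1.0]
grip_width: 0.0944
gripper_force: 0.0
time_s: 2.78
tcp_pos: [0.4321, -0.2902, 0.0384]
orientation: [-3.142, 0.0, -0.366]
contact_force: [0.1, -0.0, 0.5]
grip_width: 0.0178
gripper_force: 0.0
```

```bash
python3 -m handwheel '[[[0,0,0],0],[[0,0,0],0],[[0,0,0],0],[[0,0,0],0]]' 0
```

```text
time_s: 3.28
tcp_pos: [0.4322, -0.2902, 0.0385]
orientation: [-3.142, 0.0, -0.366]
contact_force: [-0.5, 0.1, 0.4]
grip_width: 0.0055
gripper_force: 30.0
```

```bash
python3 -m handwheel '[[[0.03,0,-0.3],0],[[0.05,0,-0.5],0],[[0.08,0,-0.8],0],[[0.12,0,-1.1],0],[[0.17,0,-1.4],0],[[0.22,0,-1.7],0],[[0.28,0,-2.0],0],[[0.33,0,-2.3],0],[[0.36,0,-2.5],0],[[0.36,0,-2.5],0],[[0.36,0,-2.5],0]]' 0
python3 - <<'E'
from station import *
import cv2,numpy as np
a=read_camera("wrist")["image"];b=read_camera("side")["image"][230:320,310:400]
cv2.imwrite("pics/peel.png",np.hstack([cv2.resize(a,(420,315))[:, :],cv2.resize(b,(315,315),interpolation=cv2.INTER_CUBIC)])[:,:,::-1])
E
```

```text
time_s: 4.65
tcp_pos: [0.4359, -0.2925, 0.0644]
orientation: [3.14, -0.002, -0.367]
contact_force: [-1.0, -1.3, -1.3]
grip_width: 0.0053
gripper_force: 30.0
```

View pics/peel.png

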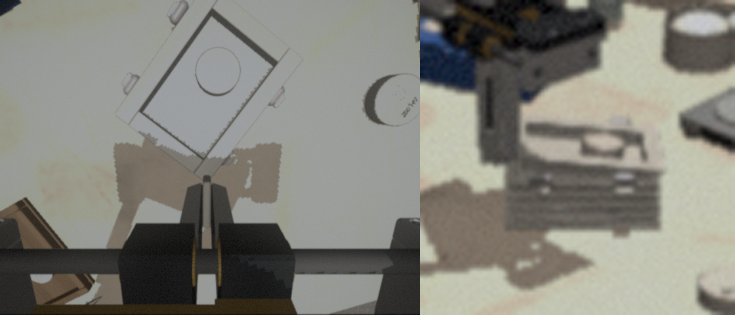

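The lug corner is up and the far corner is still seated, with the lower trays in place. I'll peel a little further and then lift.

```bash
python3 -m handwheel '[[[0.05,0,-0.2],0],[[0.1,0,-0.4],0],[[0.1,0,-0.4],0],[[0.1,0,-0.8],0],[[0.1,0,-1.2],0],[[0.1,0,-1.6],0],[[0.1,0,-2.2],0],[[0.1,0,-3],0],[[0.1,0,-4],0],[[0.1,0,-5],0],[[0.1,0,-6],0],[[0.1,0,-6],0]]' 0
python3 - <<'E'
from station import *
import cv2,numpy as np
a=read_camera("wrist")["image"];b=read_camera("side")["image"][210:320,310:420];c=read_camera("scene")["image"][160:270,310:420]
f=lambda i:cv2.resize(i,(315,315),interpolation=cv2.INTER_CUBIC)
cv2.imwrite("pics/lift.png",np.hstack([f(a[:,80:560])[:,:165],f(b),f(c)])[:,:,::-1])
E
```

```text
time_s: 6.25
tcp_pos: [0.4372, -0.2926, 0.1248]
orientation: [3.141, -0.002, -0.366]
contact_force: [0.6, -0.5, -0.8]
grip_width: 0.0055
gripper_force: 30.0
```

View pics/lift.png

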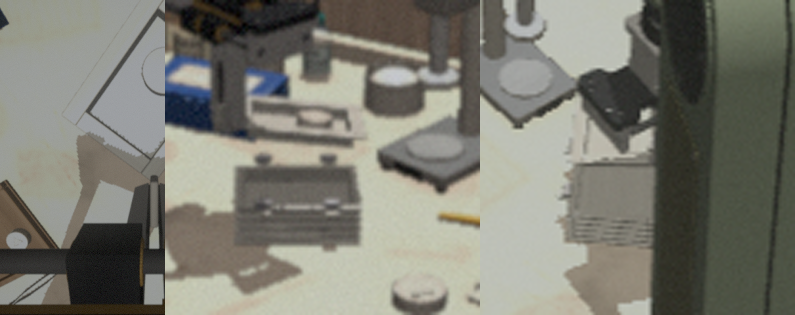

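The tray came away with its clips freed, and the stack is still standing. I'll raise it and carry it to the notebook without turning, which needs about (-24.4,-62.4) cm in tool axes.

```bash
python3 -m handwheel '[[[0,0,-1.5],0],[[0,0,-4],0],[[-0.3,-0.8,-7],0],[[-1,-2.5,-9],0],[[-2,-5,-10],0],[[-3.2,-8.2,-10.5],0],[[-4.6,-11.7,-10.5],0],[[-6,-15.3,-10.5],0],[[-7.4,-19,-10.5],0],[[-8.8,-22.5,-10.5],0],[[-10.2,-26,-10.5],0],[[-11.6,-29.5,-10.5],0]]' 0
python3 -m handwheel '[[[-1.4,-3.6,0],0],[[-2.8,-7.1,0],0],[[-4.2,-10.7,0],0],[[-5.6,-14.3,0],0],[[-7,-17.9,0],0],[[-8.4,-21.5,0],0],[[-9.8,-25,0],0],[[-11,-28.1,0],0],[[-11.9,-30.5,0],0],[[-12.5,-32,0],0],[[-12.8,-32.9,0],0],[[-12.8,-32.9,0],0]]' 0
python3 -m handwheel '[[[0,0,0],0],[[0,0,0],0],[[0,0,0],0]]' 0
python3 - <<'E'
from station import *
import cv2,json,numpy as np
s=get_state();c=read_camera("wrist")
d={k:np.array(v).tolist() for k,v in c.items() if k!="image"};d["p"]=s["tcp_pos"].tolist();d["o"]=s["orientation"].tolist();json.dump(d,open("w2.json","w"))
b=read_camera("scene")["image"];cv2.imwrite("pics/s2.png",b[:,:,::-1]);e=read_camera("side")["image"];cv2.imwrite("pics/d2.png",e[:,:,::-1])
cv2.imwrite("pics/w2.png",c["image"][:,:,::-1])
m=np.vstack([cv2.resize(c["image"][:,:],(400,300)),np.zeros((300,400,3),np.uint8)])
m[300:]=cv2.resize(b[300:480,70:310],(400,300));cv2.imwrite("pics/m2.png",np.hstack([m,cv2.resize(e[150:300,120:220],(400,600))])[:,:,::-1])
E
```

```text
time_s: 7.9
tcp_pos: [0.4338, 0.0264, 0.2294]
orientation: [-3.141, -0.001, -0.366]
contact_force: [0.4, 1.3, -1.5]
grip_width: 0.0056
gripper_force: 30.0
time_s: 9.4
tcp_pos: [0.4321, 0.3781, 0.2285]
orientation: [3.141, -0.0, -0.366]
contact_force: [-0.1, -0.9, -1.8]
grip_width: 0.0058
gripper_force: 30.0
time_s: 9.78
tcp_pos: [0.4322, 0.3777, 0.2286]
orientation: [-3.142, -0.0, -0.367]
contact_force: [0.5, -0.3, -1.9]
grip_width: 0.006
gripper_force: 30.0
```

View pics/m2.png

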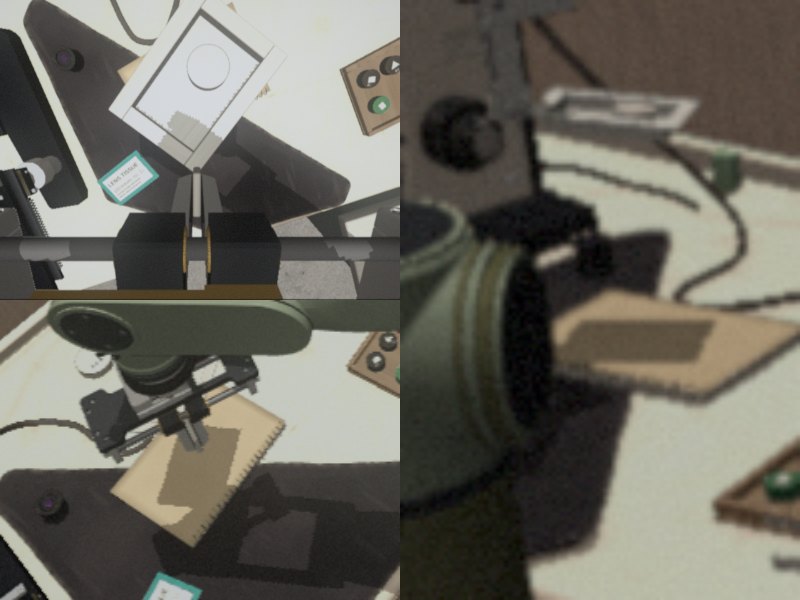

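The tray is held over the notebook with the disc inside. In full wrist pixels the rim corners are near (174,173), (458,88) and (309,267). I'll fit the tilt from these, with the side-view corners as a check.

Run:
```python
from h import *
from scipy.optimize import least_squares
np.set_printoptions(precision=4,suppress=True)
d=json.load(open("w2.json"));R=Ro.from_euler("xyz",d["o"]).as_matrix();p=np.array(d["p"]);M=np.array(d["mount"])
G=np.array([-.0712,-.0534,.030])
def pts(q,X): # q: tilt,yaw err, along,side shift of lug in the grip, z
    yaw=d["o"][2]+np.pi-(-np.pi+np.arctan2(.6,.8))+q[1]
    u=np.array([np.cos(d["o"][2]),np.sin(d["o"][2]),0]);ax=np.cross([0,0,1],u) # tilt>0: far side down
    Rt=Ro.from_rotvec(ax*q[0])*Ro.from_euler("z",yaw)
    return p+R@[0,0,-.019]+u*q[2]+np.array([0,0,q[3]])+Rt.apply(np.array(X)-G),Rt
def wp(X):
    c=((X-p)@R-M[:3,3])@M[:3,:3];return np.c_[c[:,0]/c[:,2]*d["fx"]+d["cx"],c[:,1]/c[:,2]*d["fy"]+d["cy"]]
X=[[-.060,.045,.016],[.060,-.045,.016],[-.060,-.045,.016],[.06,.045,.016]]
im=np.array([(174,173),(458,88),(309,267)]);sd=np.array([(155,173),(195,174.3)])
def cost(q,side=True):
    P,_=pts(q,X);r=[(wp(P[:3])-im).ravel(),np.array(q)[1:]/[.03,.004,.004]]
    return np.concatenate(r)
r=least_squares(cost,[0.15,0,0,0]);print(r.x,r.fun)
P,Rt=pts(r.x,X+[[0,0,0]]);print("tray origin",P[4],"far corner",P[3],"side pixels",proj("side",P))
for t in(0,.1,.2,.3):
    q=r.x.copy();q[0]=t;print(t,proj("side",pts(q,X)[0]).round(1).tolist(),wp(pts(q,X)[0]).round().tolist())
print("nb ctr wanted 0.5155 0.345")
```

```text
[ 0.0567  0.0047 -0.0026 -0.0154] [ 2.4953 -0.6082 -0.431  -2.7274  5.3295  3.7371  0.1577 -0.6519 -3.8484]
tray origin [0.5113 0.3478 0.1972] far corner [0.5821 0.3209 0.2089] side pixels [[158.8509 174.0867]
 [189.7816 182.9014]
 [151.4129 182.0759]
 [195.5822 174.8763]
 [174.3546 183.2144]]
0 [[159.0, 172.9], [189.8, 180.9], [151.6, 181.8], [195.6, 172.1]] [[174.0, 171.0], [463.0, 81.0], [314.0, 270.0], [313.0, -51.0]]
0.1 [[158.7, 175.0], [189.7, 184.4], [151.2, 182.3], [195.5, 177.0]] [[179.0, 174.0], [454.0, 89.0], [314.0, 272.0], [313.0, -28.0]]
0.2 [[158.3, 177.0], [189.2, 187.9], [150.8, 182.8], [195.0, 181.9]] [[183.0, 177.0], [446.0, 98.0], [314.0, 273.0], [313.0, -6.0]]
0.3 [[157.7, 179.0], [188.4, 191.3], [150.3, 183.2], [194.0, 186.8]] [[188.0, 181.0], [439.0, 107.0], [314.0, 276.0], [313.0, 16.0]]
nb ctr wanted 0.5155 0.345
```

Run:
```python
import cv2,numpy as np
a=cv2.imread("pics/d2.png")[162:192,145:205];b=cv2.imread("pics/w2.png")[0:290,150:480]
cv2.imwrite("pics/z2.png",np.vstack([cv2.resize(a,(600,300),interpolation=cv2.INTER_CUBIC),cv2.resize(b[:, :],(600,300))]))
```

```text
(no output)
```

View pics/z2.png

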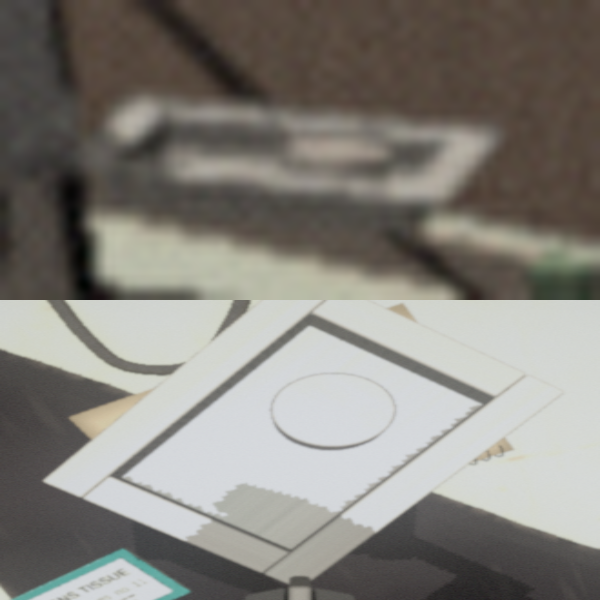

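Run:
```python
from h import *
from scipy.optimize import least_squares
np.set_printoptions(precision=4,suppress=True)
d=json.load(open("w2.json"));R=Ro.from_euler("xyz",d["o"]).as_matrix();p=np.array(d["p"]);M=np.array(d["mount"])
G=np.array([-.0712,-.0534,.030])
def pts(q,X):
    yaw=d["o"][2]+np.pi-(-np.pi+np.arctan2(.6,.8))+q[1];u=np.array([np.cos(d["o"][2]),np.sin(d["o"][2]),0]);v=np.cross([0,0,1],u)
    Rt=Ro.from_rotvec(u*q[4])*Ro.from_rotvec(v*q[0])*Ro.from_euler("z",yaw)
    return p+R@[0,0,-.019]+u*q[2]+np.array([0,0,q[3]])+Rt.apply(np.array(X)-G)
def wp(X):
    c=((X-p)@R-M[:3,3])@M[:3,:3];return np.c_[c[:,0]/c[:,2]*d["fx"]+d["cx"],c[:,1]/c[:,2]*d["fy"]+d["cy"]]
W=[[-.06,.045,.016],[.06,-.045,.016],[-.06,-.045,.016],[.0465,.0315,.016],[-.0465,.0315,.016],[-.0465,-.0315,.016],[.0465,-.0315,.016]]
wi=np.array([(173.7,175),(459.7,89.9),(310.6,274),(322,14.5),(215,172),(310.6,242),(423,94)])
Sd=[[.06,.045,.016],[-.06,.045,.016],[.06,-.045,.016]];si=np.array([(194.7,175),(160.5,171.7),(188.5,182)])
for use,sz in((0,.003),(1,.003),(1,.02),(1,.001)):
    cost=lambda q:np.concatenate([(wp(pts(q,W))-wi).ravel()/2,use*(proj("side",pts(q,Sd))-si).ravel(),q[1:]/[.05,.005,sz,.03]])
    r=least_squares(cost,[.15,0,0,0,0]);print(use,sz,r.x,"cost",r.cost,"origin",pts(r.x,[[0,0,0]])[0]);print(r.fun)
```

```text
0 0.003 [ 0.1645 -0.002  -0.0013 -0.0039 -0.0114] cost 8.663922625352118 origin [0.5081 0.3478 0.1995]
[ 0.9118 -0.5493  0.1173 -0.3126  2.1294  1.9316 -0.3041  0.1191 -1.5195
 -1.6623 -0.379   0.1572 -0.6289  0.4341  0.      0.     -0.      0.
  0.      0.     -0.0395 -0.2552 -1.2944 -0.3801]
1 0.003 [ 0.1452 -0.0043 -0.0019 -0.0045 -0.0039] cost 13.053053130314737 origin [0.5084 0.3478 0.2005]
[ 0.4537 -0.4559  0.4721 -0.22    2.0447  2.0935 -0.2147 -0.6867 -1.8386
 -1.5545 -0.4447  0.4016 -0.3405  0.49    0.6553  1.1175 -1.9101  1.0869
  0.7296  0.6184 -0.0863 -0.3824 -1.4949 -0.1297]
1 0.02 [ 0.1007 -0.0054 -0.0033 -0.0091  0.0025] cost 10.826713823831295 origin [0.5088 0.3479 0.1996]
[ 0.8783 -0.1915  0.2419  0.1487  1.9616  1.3707 -0.2387 -1.2468 -1.5419
 -1.266  -0.4813  0.1648 -0.5261  0.8456  0.5827  0.3754 -1.9727  1.4781
  0.6469  0.7383 -0.107  -0.6696 -0.4571  0.0821]
1 0.001 [ 0.1796 -0.0031 -0.0007 -0.0009 -0.0089] cost 14.788126769897609 origin [0.5081 0.3478 0.2013]
[ 0.1074 -0.6546  0.6671 -0.5056  2.1119  2.6003 -0.1944 -0.1867 -2.081
 -1.7762 -0.4155  0.5357 -0.1843  0.2189  0.6795  1.6805 -1.8648  0.7712
  0.7898  0.5122 -0.0624 -0.1379 -0.8716 -0.296 ]
```

The tilt comes out near 0.15, but with some uncertainty. I'll compare the tray's outline in the wrist image now with the one at the peel, where geometry gives 0.158 rad, and check for drift.

```bash
python3 -m handwheel '[[[0,0,0],0],[[0,0,0],0],[[0,0,0],0],[[0,0,0],0],[[0,0,0],0],[[0,0,0],0],[[0,0,0],0],[[0,0,0],0]]' 0
python3 - <<'E'
from station import *
import cv2,numpy as np
np.set_printoptions(precision=2,suppress=True)
g=lambda i:cv2.GaussianBlur(cv2.cvtColor(i,cv2.COLOR_BGR2GRAY),(0,0),1)
c=read_camera("wrist")["image"][:,:,::-1];cv2.imwrite("pics/w3.png",c)
w2=cv2.imread("pics/w2.png");pk=cv2.resize(cv2.imread("pics/peel.png")[:, :420],(640,480),interpolation=cv2.INTER_CUBIC)
# lines of the well's edges, tracked by LK between the images
P=np.float32([(173.7,175),(459.7,89.9),(215,172),(310.6,242),(423,94),(322,14.5)]).reshape(-1,1,2)
for n,t in(("now",c),("peel",pk)):
    q,st,er=cv2.calcOpticalFlowPyrLK(g(w2),g(np.ascontiguousarray(t)),P,None,winSize=(15,15),maxLevel=2)
    print(n,(q-P)[:,0].tolist(),st.ravel(),er.ravel())
E
```

```text
time_s: 10.92
tcp_pos: [0.4321, 0.3781, 0.2285]
orientation: [-3.142, -0.0, -0.366]
contact_force: [0.6, -0.8, -2.6]
grip_width: 0.0057
gripper_force: 30.0
now [[0.0093841552734375, 0.014984130859375], [0.067138671875, -0.05304718017578125], [-0.0524749755859375, 0.1268463134765625], [0.008819580078125, 0.00347900390625], [-0.0032958984375, -0.026641845703125], [-0.0303955078125, -0.06452178955078125]] [1 1 1 1 1 1] [0.38 0.36 2.2  0.39 0.5  0.61]
peel [[-139.81674194335938, 40.24896240234375], [217.8966064453125, 260.0596618652344], [0.596160888671875, 1.482421875], [1.3265380859375, -0.2902984619140625], [157.96856689453125, 44.38926696777344], [5.93450927734375, -22.737518310546875]] [1 0 1 1 1 0] [57.76  0.36 39.31 41.81 51.43  0.61]
```

There's no drift in one second. I'll compare the peel frame and the current frame side by side.

Run:
```python
import cv2,numpy as np
w=cv2.imread("pics/w2.png");p=cv2.resize(cv2.imread("pics/peel.png")[:, :420],(640,480),interpolation=cv2.INTER_CUBIC)
w=cv2.resize(cv2.resize(w,(420,315)),(640,480),interpolation=cv2.INTER_CUBIC)
f=lambda i:cv2.resize(i[0:300,160:480],(400,375))
o=[f(p),f(w)]
cv2.imwrite("pics/cmp.png",np.hstack(o))
```

```text
(no output)
```

View pics/cmp.png

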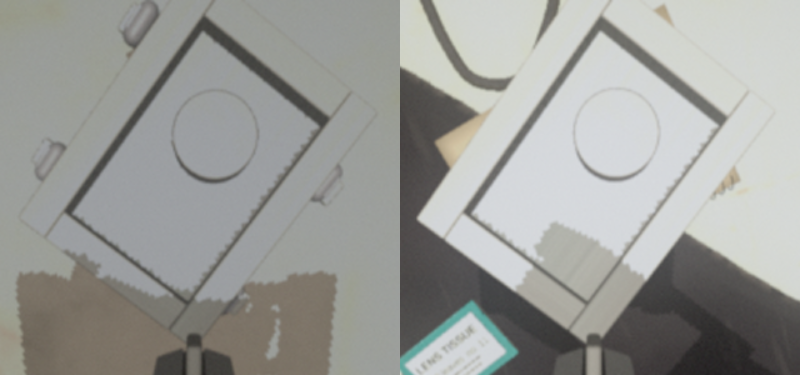

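The outlines at the peel and now agree to about 1 px, so the tilt is about 0.16 rad (fits from 0.10 to 0.18) and not drifting. That is inside the 0.2 limit. The tray is centred within 10 mm at about 0.20 m height. Levelling it further would mean touching it down on the notebook, so I'm handing in.

```bash
python3 -c "
from station import *
print(hand_in())"
```

```text
the job is handed in; nothing more can be done
None
```

I peeled the tray off corner first and handed in with it held still over the notebook, disc inside, about 20 cm up and centred within about 10 mm; it tilts about 0.16 rad (limit 0.2), the stack was still standing when last seen, just after the lift, and no verdict came back.

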